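Run a cleaned hand mill through its stiff spot

TASK

This empty hand mill has just been cleaned and must be run in. Push its catch drawer fully home, then grip the crank by its wooden knob and turn it clockwise, seen from above, for about two turns, until the red marker stands on the white line at the right-hand end of its scale, and let go. Carry the crank through the stiff spot in each turn at a steady pace, so that it neither springs back nor races off; follow its own circle by feel, so that its sprung arm is hardly pulled out or pushed in; and leave the things round the mill where they are.

Things in the scene. Friction and masses are not known exactly. Their poses are not given: they have to be found in the camera images.
- mill: Wooden base box of the mill, 190 (x) x 130 (y) x 58 mm high; stands firm, cannot move. Origin at the centre of its underside, z up; -x is its front, which looks roughly to the robot. The front 70 mm of its top is a flat deck with the scale; behind it stands the mill head, a fixed round aluminium drum with a black cap, 94 mm across the foot, its top 137 mm above the worktop.
- drawer_front (a point): Middle of the outer face of the catch drawer's wooden front panel (118 wide, 38 high, centre 30 mm above the worktop) in the front of the base; axes as the mill's. A brass knob 20 mm across, centred 2 mm above this point, stands out 19 mm to the front (-x). Home, the panel is flush with the box front, 95 mm in front of the mill's origin.
- drawer (a joint): Drawer slide in m: 0 is fully home, grows as it comes out to the front (-x of the mill). Slides with 2 to 3 N of friction and stops hard at 0
- crank (a joint): Crank angle, rad, grows clockwise seen from above. 0 and every 2 pi: arm to the mill's front, within 0.5; at 4 pi = 12.57 the marker is on the white line. Friction 2 N at the knob. Once a turn, at 2.4 (+ 2 pi), is a stiff spot: for 0.75 before it a spring resists with up to 8 N at the knob, for 0.75 after it drives the crank on as hard. Elsewhere the crank stays where left.
- knob: Pale wooden round upright knob on the crank arm's end, 26 mm diameter, 37 mm high. Origin: centre of its underside, 148 mm above the worktop. Spins freely on its pin, so its yaw means nothing and one grip serves all the way round. Its axis runs 60 mm from the spindle, or up to 6 mm more or less: the arm's length is clamped differently each time. The arm lies 1.5 mm below it.
- white_line (a point): Middle of the white line, 3 mm wide, across the scale on the deck; axes as the mill's
- marker: Red marker bar, 22 x 5 x 7 mm, on the scale; geared to the crank, it slides 4 mm per radian to -y of the mill (the right, seen from the robot). Origin at the centre of its underside, at the level and x of the white line
- mug: Orange mug, 78 mm across, 101 mm high, handle to its -y; origin at the centre of its underside. Bystander
- timer: Red and white kitchen timer, 67 mm across, 50 mm high; origin at the centre of its underside. Bystander
- cap_jar: Small spice jar with a black cap, 41 mm across, 105 mm high; origin at the centre of its underside. Bystander
- garlic: Garlic bulb, 53 mm; origin at the centre of its underside. Bystander
- drum_place (a point): Nominal place of the crank's upright spindle, on the base's top (x = +30, y = 0, z = 58 mm of the mill); axes as the mill's. The drum, and with it the spindle, really stands up to 12 mm off this point in x and in y and turned up to 0.5 rad either way, differently every time, so the knob's true circle must be found by feel or watched.
- slip (a joint): Lengthways give of the crank arm, m: the flat steel arm is sprung in its brass clamp, so that the knob moves out (+) or in (-) along the arm, 1 mm for every 6 N of pull or push along the arm; 0 unloaded. It shows how hard the crank is strained sideways; over 3 mm (18 N) either way the mill's bearing suffers.

How it is judged (in metres and radians):
On the way, in this order (a step that is already met when the one before it is completed fails the run):
1. the catch drawer is home (value of joint drawer below 0.003 m), for 0.2 s.
2. the crank has been carried through the stiff spot once, with the drawer still home (value of joint crank above 4 rad and value of joint drawer below 0.003 m), for 0.05 s.
3. the crank has been carried through the stiff spot again (value of joint crank above 10.2 rad and value of joint drawer below 0.003 m), for 0.05 s.
At the end, for the whole second after the job is handed in: The drawer is home (within 3 mm) and the crank is at rest between 12.0 and 13.1 rad (the marker's middle within about 2 mm of the white line's) (value of joint crank between 12 and 13.1 rad and velocity of joint crank between -0.05 and 0.05 rad/s and value of joint drawer below 0.003 m); the robot touches nothing.
It fails at once if the crank races (over 5 rad/s) (velocity of joint crank above 5 rad/s).
It fails at once if the crank springs back (over 1.5 rad/s backwards) (velocity of joint crank below -1.5 rad/s).
It fails at once if the crank arm is strained: pulled or pushed lengthways by over 3 mm (18 N) (value of joint slip above 0.003 m or value of joint slip below -0.003 m).
It fails at once if a bystander is moved by over 20 mm (distance of any of mug, timer, cap_jar, garlic from where it was at the start of the episode above 0.02 m).
It also fails if it takes over 72 s, if anything falls off the work surface, if the arm or the gripper's body presses on something with over 40 N, if the wrist force passes 120 N, or if a joint passes its speed limit or range.

ROBOT

A 6-joint arm with a two-finger parallel gripper is mounted at the origin on a cart in front of the work surface, level with it; the furniture and walls round the work are solid. World frame = base frame: x ahead of the robot, y to its left, z up, the work surface at z = 0. Lengths are in mm, angles in rad, forces in N, time in s.
With the tool pointing down it reaches from about 350 to 775 mm from the base axis. Payload 7.3 kg.
Tool frame: the origin (TCP) lies midway between the tips of the shut fingers; the grasp point (between the pads) lies 19 mm behind it; z points along the fingers, y is the direction in which the jaws open and shut (so a half turn about z gives the same grasp; the last joint's range is limited). The gripper opens to 92 mm and grips with 3 to 60 N. Pads are 19 mm wide; open, the fingers measure 130 mm over their backs; the gripper's body (75 mm by 190 mm) begins 47 mm behind the grasp point.
Start: joints at [-1.475, 0.342, 1.524, -0, 1.275, -0.146], TCP at [125.733, -509.741, 226.741] pointing down, gripper open.
Joint ranges: [-2.53, 2.53], [-0.77, 2.02], [0.04, 2.7], [-1, 4.14], [0.28, 2.66], [-3.11, 3.11]. Speed limits (rad/s): [2.57, 2.57, 3.14, 3.14, 3.14, 3.14].

INTERFACE

Orientations are given as [roll, pitch, yaw] about the fixed x, y, z axes, in that order (R = Rz(yaw) Ry(pitch) Rx(roll)).
In Python, from plant import sensors, imaging, ticket gives the robot as it stands. The module is installed in compiled form; this text tells all that it offers.
- The arm moves only by the tool arm_command, never from a script. Its argument "increments" is one flat list of numbers, 5 for each row, row after row: the closure, from 0 (fully open) to 1 (shut), then the shift along the tool's x, y, z in mm, then the turn about the tool's z in degrees. In form: [hand, dx, dy, dz, spin, hand, dx, dy, dz, spin, ...]. A call has 1 to 20 rows; each row is the pose to reach, as a shift and turn from the pose commanded when the call began, along the tool's axes at that moment; what a row does not reach only later rows make up. A row lasts 1/8 s, in which the tool goes at most 62.5 mm and 10.7 degrees, less where a joint would pass 70% of its speed; a pose out of reach is approached as far as the arm can. A call with a gripper value outside its range is refused whole. The fingers move at their own pace and stop on an object; the grip force is fixed at half the most. Time passes only in rows, so rows that repeat a pose let the fingers close. It gives the time, the measured TCP pose, the force and the opening at its end, in the units of the state.
- sensors.get_obs(): the state, without advancing time (a new reading comes with each control period).
- imaging.capture(name): name is "side" or "top"; returns the picture (480x640x3 uint8, blue, green, red); there is no depth.
- imaging.calibration(name): a dict with "fx", "fy", "cx", "cy" (pixels), "D" ([k1, k2, p1, p2, k3] as OpenCV has them; the pictures are not rectified), "world_to_cam" (4x4, takes a point from world to camera coordinates). Camera axes: x right, y down, z forward; pixel columns grow to the right and rows downward; lengths in mm; the calibration is good to about 2 mm. A picture is of the moment at which its call begins. calibration takes no time and is no camera call.
- ticket.close_job(): hands the job in, once; it reports no verdict.
The state is a dict: "time": time; "joint_positions": joint angles; "dq": joint speeds; "tau": joint torques, N m; "tool_pos": TCP position; "tcp_rot": TCP orientation; "contact_force": force on the tool from outside, world axes, zero at the start; "moment": the same for the moment, N m; "grip_width": finger opening in mm.
Only numpy, scipy, OpenCV 4.12 (cv2) and the standard library are available. Lean on these libraries where they do the work, as an engineer would, in place of code of your own. Each camera call takes 0.05 s, during which the arm holds its last target. There are 200 camera calls.

## Working session

There is one attempt and no reset: what is moved stays moved. The work goes in short steps, Python scripts to look and compute and a tool call to move; the robot and the scene stay as the last step left them, time stands still between calls to the robot, and variables do not carry over. Pictures are saved under pics/ and viewed, about 8 in all and at most 12, crops included, and the job is handed in when it is done.

Besides the shell and the picture viewer there is one more tool, called after ">>>" as a command line: name --argument value ..., lists and objects as JSON in quotes. arm_command: Moves the arm, as the interface text tells. Its arguments: {"type":"object","properties":{"increments":{"type":"array","items":{"type":"number"}}},"required":["increments"]}

```bash
mkdir -p pics
cat > h.py <<'E'
import numpy as np, cv2
from plant import sensors, imaging, ticket
def cap(n,f):
    im=imaging.capture(n); cv2.imwrite('pics/'+f,im); return im
def ray(n,uv):
    c=imaging.calibration(n);K=np.array([[c['fx'],0,c['cx']],[0,c['fy'],c['cy']],[0,0,1.]])
    p=cv2.undistortPoints(np.array([[uv]],float),K,np.array(c['D']))[0,0]
    T=np.array(c['world_to_cam']);R=T[:3,:3]
    return -R.T@T[:3,3], R.T@np.array([p[0],p[1],1.])
def onz(n,uv,z):
    o,d=ray(n,uv); return o+d*(z-o[2])/d[2]
def proj(n,P):
    c=imaging.calibration(n);K=np.array([[c['fx'],0,c['cx']],[0,c['fy'],c['cy']],[0,0,1.]])
    T=np.array(c['world_to_cam']);r,_=cv2.Rodrigues(T[:3,:3])
    return cv2.projectPoints(np.array(P,float).reshape(-1,1,3),r,T[:3,3],K,np.array(c['D']))[0][:,0]
E
python3 - <<'E'
from h import *
cap('top','t0.png');cap('side','s0.png')
print(sensors.get_obs())
for n in('top','side'):print(ray(n,(320,240)))
E
```

```text
{'time': 0.1, 'joint_positions': array([-1.47497108e+00,  3.42659883e-01,  1.52490837e+00, -3.19493100e-06,
        1.27540838e+00, -1.45997365e-01]), 'dq': array([-0.00156965, -0.00418191, -0.00253917, -0.00023095, -0.00035211,
        0.00015122]), 'tau': array([ 1.73767494e-03, -4.32004094e+01, -2.44695640e+01,  7.19901058e-02,
        5.26809634e-02, -3.77819094e-05]), 'tool_pos': array([ 125.71029426, -509.35645049,  226.11549536]), 'tcp_rot': array([-3.14022296e+00, -1.98316825e-04,  2.41823405e-01]), 'contact_force': array([ 0.50013147,  0.64727714, -0.98501282]), 'moment': array([-0.06935229, -0.02173076, -0.05590856]), 'grip_width': 91.59397314671926}
(array([ 410.18074523,    9.6879265 , 1225.30528841]), array([ 0.18204568, -0.00457033, -0.98335127]))
(array([321.14954373, 541.67445506, 683.54593786]), array([ 0.35939677, -0.64260025, -0.67696215]))
```

View pics/t0.png

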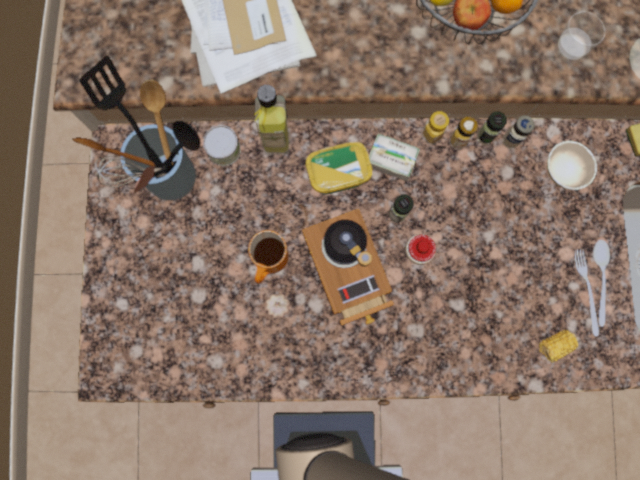

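View pics/s0.png

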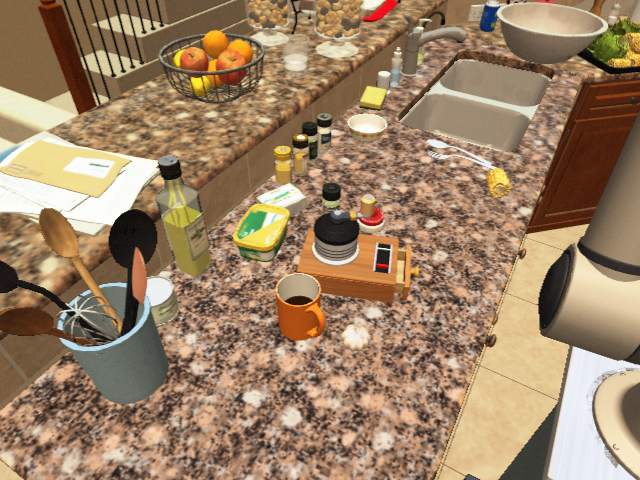

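The top view shows the mill around (350,265), yawed, with the drawer partly out at (363,308), the drum cap at (346,242) and the knob at (364,258). The mug is at (268,252), garlic (277,305), timer (421,248) and jar (402,206). I'll enlarge both views.

Run:
```python
from h import *
t=cv2.imread('pics/t0.png');s=cv2.imread('pics/s0.png')
a=cv2.resize(t[195:335,290:440],None,fx=4,fy=4,interpolation=cv2.INTER_CUBIC)
cv2.imwrite('pics/c0.png',a)
b=cv2.resize(s[180:310,290:430],None,fx=4,fy=4,interpolation=cv2.INTER_CUBIC)
cv2.imwrite('pics/c1.png',b)
```

```text
(no output)
```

View pics/c0.png

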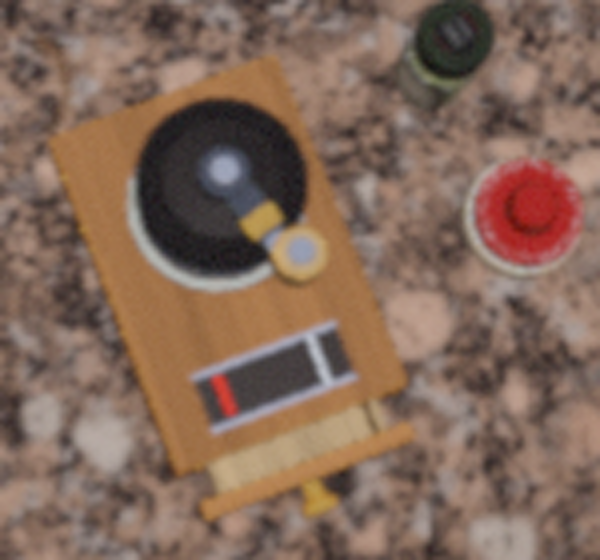

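View pics/c1.png

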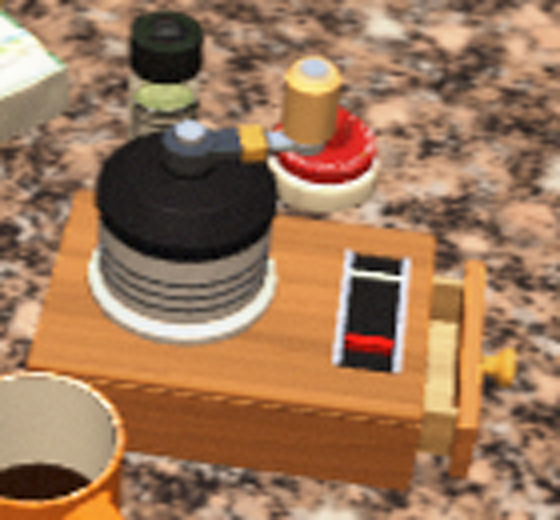

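Top crop: box corners are at (50,142), (275,57), (407,390), (178,475), spindle (223,168), knob top (302,251), and the brass knob end at (320,500). The red marker is at (226,396) and the white line at (318,360). The side crop shows the knob top at (314,69), its foot at about (308,140), and the spindle boss at (188,130).

```bash
cat >> h.py <<'E'
def tri(a,b):
    (o1,d1),(o2,d2)=ray('top',a),ray('side',b)
    s=np.linalg.lstsq(np.c_[d1,-d2],o2-o1,rcond=None)[0]
    p,q=o1+d1*s[0],o2+d2*s[1]; return (p+q)/2,np.linalg.norm(p-q)
E
python3 - <<'E'
from h import *
np.set_printoptions(precision=1,suppress=True)
T=lambda u,v:(290+u/4,195+v/4); S=lambda u,v:(290+u/4,180+v/4)
C=[onz('top',T(*p),58) for p in((50,142),(275,57),(407,390),(178,475))]
for c in C:print(c)
m=sum(C)/4; ax=(C[0]+C[1]-C[2]-C[3]);ay=(C[0]-C[1]+C[3]-C[2])
yaw1=np.arctan2(ax[1],ax[0]);yaw2=np.arctan2(-ay[0],ay[1])
print('c',m,yaw1,yaw2,np.linalg.norm(ax)/2,np.linalg.norm(ay)/2)
yaw=(yaw1+yaw2)/2;R=np.array([[np.cos(yaw),-np.sin(yaw)],[np.sin(yaw),np.cos(yaw)]])
loc=lambda p:R.T@(p[:2]-m[:2])
k,e=tri(T(302,251),S(314,69));print('knob',k,e,loc(k),'z185',onz('top',T(302,251),185))
s,e=tri(T(223,168),S(188,130));print('spin',s,e,loc(s)); print('spin top z150',onz('top',T(223,168),152))
d,e=tri(T(320,500),S(500,366));print('dknob',d,e,loc(d)); p=onz('top',T(320,500),40);print(p,loc(p))
for uv in((203,510),(412,430)):
  p=onz('top',T(*uv),49);print('drawer',p,loc(p))
print('nominal spin',m[:2]+R@[30,0])
p=onz('top',T(226,396),65);print('marker',p,loc(p));p=onz('top',T(318,360),58);print('line',p,loc(p))
for n,uv,z in(('timer',(525,215),50),('jar',(455,35),105)):print(n,onz('top',T(*uv),z))
print('mug',onz('top',(268,248),101),'garlic',onz('top',(277,305),30))
E
```

```text
[647.2  40.8  58. ]
[691.4 -79.1  58. ]
[ 513.2 -142.7   58. ]
[471.6 -23.1  58. ]
c [580.9 -51.   58. ] 0.34579746594496086 0.34421130436398745 188.03322564742842 127.23112519363823
knob [568.4 -79.6 182.5] 0.4158968421984097 [-21.4 -22.6] z185 [567.8 -79.4 185. ]
spin [614.1 -45.2 151.6] 0.08914978694922673 [33.3 -5.8]
spin top z150 [614.  -45.2 152. ]
dknob [458.8 -98.6  26.8] 0.3794584146070858 [-130.9   -3.5]
[458.1 -97.4  40. ] [-131.2   -2.2]
drawer [453.7 -35.9  49. ] [-114.5   57.2]
drawer [ 493.1 -145.8   49. ] [-114.6  -59.5]
nominal spin [609.1 -40.9]
marker [511.2 -48.4  65. ] [-64.6  26.1]
line [529.7 -96.9  58. ] [-63.7 -25.9]
timer [ 605.6 -210.    50. ]
jar [ 690.4 -168.2  105. ]
mug [603.6 109.7 101. ] garlic [493.4  97.2  30. ]
```

>>> arm_command --increments '[1,40,-32,0,-6,1,80,-65,0,-6,1,125,-101,0,-6,1,170,-137,0,-6,1,215,-174,0,-6,1,260,-210,0,-6,1,305,-247,0,-6,1,350,-283,20,-6,1,393,-318,60,-6,1,393,-318,110,-6,1,393,-318,160,-6,1,393,-318,190,-6,1,393,-318,204,-6,1,393,-318,204,-6,1,393,-318,204,-6]'

```text
time: 1.98
tool_pos: [431.5, -107.1, 23.2]
tcp_rot: [3.141, -0.001, 0.347]
contact_force: [0.6, -0.2, -0.6]
grip_width: 0.3
```

>>> arm_command --increments '[1,6,0,0,0,1,12,0,0,0,1,15,0,0,0,1,18,0,0,0,1,21,0,0,0,1,24,0,0,0,1,27,0,0,0,1,30,0,0,0,1,32,0,0,0,1,34,0,0,0,1,34,0,0,0]'

```text
time: 3.35
tool_pos: [463.3, -95.3, 22.7]
tcp_rot: [3.142, -0.0, 0.347]
contact_force: [-1.7, 0.4, 1.0]
grip_width: 0.7
```

>>> arm_command --increments '[1,1,0,0,0,1,2,0,0,0,1,2,0,0,0]'

```text
time: 3.72
tool_pos: [465.0, -94.6, 22.7]
tcp_rot: [-3.142, 0.0, 0.347]
contact_force: [-2.5, 1.3, 0.6]
grip_width: 0.2
```

>>> arm_command --increments '[1,1,0,0,0,1,2,0,0,0,1,2,0,0,0]'

```text
time: 4.1
tool_pos: [467.0, -93.9, 22.7]
tcp_rot: [3.142, -0.0, 0.347]
contact_force: [-2.2, 0.3, 0.5]
grip_width: -0.0
```

>>> arm_command --increments '[1,1,0,0,0,1,2,0,0,0,1,2,0,0,0]'

```text
time: 4.47
tool_pos: [468.3, -93.4, 22.6]
tcp_rot: [-3.141, 0.001, 0.347]
contact_force: [-5.2, -1.4, 1.7]
grip_width: 0.5
```

>>> arm_command --increments '[1,1,0,0,0,1,2,0,0,0,1,2,0,0,0]'

```text
time: 4.85
tool_pos: [468.5, -93.2, 22.6]
tcp_rot: [-3.141, 0.004, 0.347]
contact_force: [-12.0, -7.3, 6.0]
grip_width: 0.7
```

>>> arm_command --increments '[1,-10,0,0,0,1,-20,0,0,0,1,-20,0,-50,0,1,-20,0,-100,0,1,-20,0,-150,0,0.4,-5,3,-192,-6,0.4,35,10,-192,-12,0.4,75,17,-192,-17,0.4,96,20.5,-192,-17,0.4,96,20.5,-192,-17,0.4,96,20.5,-192,-17]'

```text
time: 6.22
tool_pos: [567.1, -79.4, 214.5]
tcp_rot: [-3.141, 0.0, 0.643]
contact_force: [0.2, 0.4, 0.5]
grip_width: 53.6
```

Run:
```python
from h import *
t=cap('top','t1.png');s=cap('side','s1.png')
a=cv2.resize(t[195:335,290:400],None,fx=4,fy=4,interpolation=cv2.INTER_CUBIC)
b=cv2.resize(s[170:310,300:410],None,fx=4,fy=4,interpolation=cv2.INTER_CUBIC)
cv2.imwrite('pics/c2.png',np.hstack([a[:560],b[:560]])[:, :800])
o=sensors.get_obs();print(o['time'],o['tool_pos'],o['tcp_rot'],o['grip_width'],o['contact_force'])
```

```text
6.325 [567.1206552  -79.51694707 214.90064508] [3.14156196e+00 1.23297154e-04 6.42765673e-01] 54.89995958940628 [-0.95043922 -0.63030904 -0.14043604]
```

View pics/c2.png

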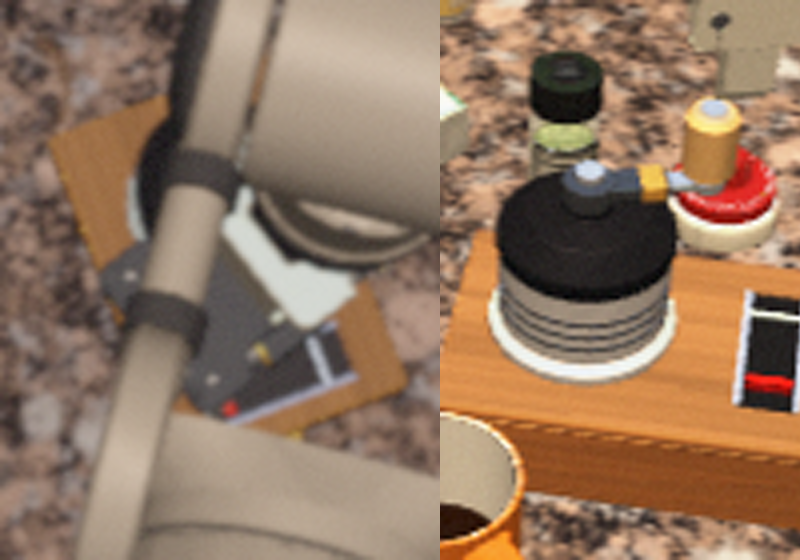

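Side view: knob at crop (712,105) with the fingers above it, nothing disturbed; the top view is blocked by the arm. Next I lower and grip.

>>> arm_command --increments '[0.4,1,0,20,0,0.4,1,0,40,0,0.4,1,0,55,0,0.4,1,0,57,0,0.8,1,0,57,0,0.8,1,0,57,0,0.8,1,0,57,0,0.8,1,0,57,0]'

```text
time: 7.32
tool_pos: [568.9, -78.7, 158.1]
tcp_rot: [3.141, -0.0, 0.643]
contact_force: [0.4, 0.4, 1.2]
grip_width: 25.1
```

Run:
```python
from h import *
s=cap('side','s2.png')
cv2.imwrite('pics/c3.png',cv2.resize(s[150:310,290:430],None,fx=3.7,fy=3.7,interpolation=cv2.INTER_CUBIC))
o=sensors.get_obs();print(o['time'],o['tool_pos'],o['tcp_rot'],o['grip_width'],o['contact_force'])
```

```text
7.375 [568.84985636 -78.69616439 158.08831138] [ 3.14107143e+00 -3.15981897e-04  6.43264082e-01] 24.86554936910001 [-0.65218472  0.09809226  1.79010893]
```

View pics/c3.png

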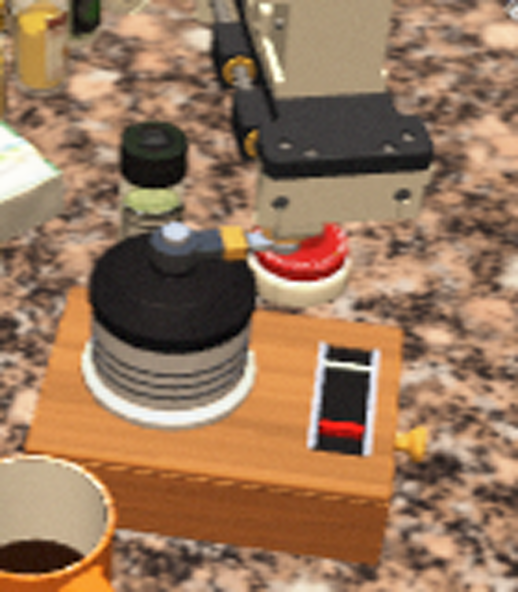

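The grip holds at 25 mm opening and the drawer is home. I'll start with a short arc to feel the circle.

>>> arm_command --increments '[0.8,0.1,-2.9,0,0,0.8,0.3,-5.7,0,0,0.8,0.6,-8.5,0,0,0.8,1.1,-11.3,0,0,0.8,1.8,-14.1,0,0,0.8,2.5,-16.8,0,0,0.8,3.5,-19.5,0,0,0.8,4.5,-22.2,0,0,0.8,5.7,-24.8,0,0,0.8,7.0,-27.3,0,0]'

```text
time: 8.62
tool_pos: [558.0, -52.5, 157.8]
tcp_rot: [3.141, -0.0, 0.643]
contact_force: [0.4, -2.0, 5.0]
grip_width: 25.0
```

```bash
cat > g.py <<'E'
# log line: measured tool xy and force (tool axes) ; next rows
import sys,json,os
from h import *
P0=np.array([568.9,-78.7]);Y=.643
B=np.array([[np.cos(Y),np.sin(Y)],[np.sin(Y),-np.cos(Y)]])  # world->tool axes
o=sensors.get_obs();p=B@(o['tool_pos'][:2]-P0);F=B@o['contact_force'][:2]
f='log.json';L=json.load(open(f)) if os.path.exists(f) else []
L.append([*p,*F]);json.dump(L,open(f,'w'));A=np.array(L)
# unstrained knob point = p + (radial F)/6 along arm ; force on tool is reaction => knob slip=-F/6
from scipy.optimize import least_squares
def res(q):
    d=A[:,:2]-q[:2];r=np.hypot(*d.T);u=d/r[:,None]
    slip=-(A[:,2:]*u).sum(1)/6
    return np.r_[(r-slip-q[2])/.4,(np.r_[q[0]-57,q[1]]/2),(np.hypot(q[0],q[1])-q[2])/.3]
q=least_squares(res,[57,0,57]).x
d=p-q[:2];u=d/np.hypot(*d);th=np.arctan2(-d[1],-d[0])
print('t',round(o['time'],2),'p',p.round(1),'F',F.round(1),'th',th.round(3),'slip(F) mm',round(-(F@u)/6,2),'tang',round(float(F@[-u[1],u[0]]),1),'fit',q.round(2),'z',o['tool_pos'][2].round(1),'w',o['grip_width'].round(1))
if len(sys.argv)>1:
    # commanded offset: cmd = last commanded point in tool axes, passed in
    cx,cy,dth,n=map(float,sys.argv[1:5]);n=int(n)
    a=np.arctan2(-(cy-q[1]),-(cx-q[0]))+dth*np.arange(1,n+1)
    X=q[0]-q[2]*np.cos(a)-cx; Yv=q[1]-q[2]*np.sin(a)-cy
    print('th end',a[-1].round(3)); print(', '.join(f'0.8, {x:.1f}, {y:.1f}, 0, 0' for x,y in zip(X,Yv)))
    print('cmd end',(X[-1]+cx).round(1),(Yv[-1]+cy).round(1))
E
python3 g.py 7.0 -27.3 0.05 12
```

```text
Traceback (most recent call last):
  File "g.py", line 17, in <module>
    print('t',round(o['time'],2),'p',p.round(1),'F',F.round(1),'th',th.round(3),'slip(F) mm',round(-(F@u)/6,2),'tang',round(float(F@[-u[1],u[0]]),1),'fit',q.round(2),'z',o['tool_pos'][2].round(1),'w',o['grip_width'].round(1))
                                                                                                                                                                                                        ^^^^^^^^^^^^^^^^^^^^^
AttributeError: 'float' object has no attribute 'round'
```

```bash
rm log.json; sed -i "s/o\['grip_width'\].round(1)/round(float(o['grip_width']),1)/" g.py; python3 g.py 7.0 -27.3 0.05 12
```

```text
t 8.62 p [  7.  -27.5] F [-0.9  1.8] th 0.5 slip(F) mm 0.01 tang -2.1 fit [57.03 -0.13 57.04] z 157.8 w 25.0
th end 1.097
0.8, 1.3, -2.5, 0, 0, 0.8, 2.9, -4.9, 0, 0, 0.8, 4.5, -7.2, 0, 0, 0.8, 6.3, -9.5, 0, 0, 0.8, 8.2, -11.6, 0, 0, 0.8, 10.2, -13.6, 0, 0, 0.8, 12.3, -15.6, 0, 0, 0.8, 14.5, -17.4, 0, 0, 0.8, 16.7, -19.1, 0, 0, 0.8, 19.1, -20.8, 0, 0, 0.8, 21.5, -22.2, 0, 0, 0.8, 24.0, -23.6, 0, 0
cmd end 31.0 -50.9
```

>>> arm_command --increments '[0.8,1.3,-2.5,0,0,0.8,2.9,-4.9,0,0,0.8,4.5,-7.2,0,0,0.8,6.3,-9.5,0,0,0.8,8.2,-11.6,0,0,0.8,10.2,-13.6,0,0,0.8,12.3,-15.6,0,0,0.8,14.5,-17.4,0,0,0.8,16.7,-19.1,0,0,0.8,19.1,-20.8,0,0,0.8,21.5,-22.2,0,0,0.8,24.0,-23.6,0,0]'

```text
time: 10.12
tool_pos: [563.2, -19.4, 157.8]
tcp_rot: [3.141, -0.0, 0.643]
contact_force: [0.2, -2.9, 5.5]
grip_width: 25.0
```

```bash
python3 g.py 31.0 -50.9 0.05 14
```

```text
t 10.12 p [ 31.  -50.8] F [-1.5  2.4] th 1.102 slip(F) mm 0.24 tang -2.5 fit [ 5.670e+01 -5.000e-02  5.672e+01] z 157.8 w 25.0
th end 1.803
0.8, 2.7, -1.0, 0, 0, 0.8, 5.3, -2.1, 0, 0, 0.8, 8.0, -3.0, 0, 0, 0.8, 10.7, -3.8, 0, 0, 0.8, 13.4, -4.5, 0, 0, 0.8, 16.2, -5.1, 0, 0, 0.8, 19.0, -5.5, 0, 0, 0.8, 21.8, -5.7, 0, 0, 0.8, 24.7, -5.9, 0, 0, 0.8, 27.5, -5.8, 0, 0, 0.8, 30.3, -5.7, 0, 0, 0.8, 33.2, -5.4, 0, 0, 0.8, 36.0, -4.9, 0, 0, 0.8, 38.7, -4.3, 0, 0
cmd end 69.7 -55.2
```

>>> arm_command --increments '[0.8,2.7,-1.1,0,0,0.8,5.3,-2.1,0,0,0.8,8.0,-3.0,0,0,0.8,10.7,-3.8,0,0,0.8,13.4,-4.5,0,0,0.8,16.2,-5.1,0,0,0.8,19.0,-5.5,0,0,0.8,21.8,-5.7,0,0,0.8,24.7,-5.9,0,0,0.8,27.5,-5.8,0,0,0.8,30.3,-5.7,0,0,0.8,33.2,-5.4,0,0,0.8,36.0,-4.9,0,0,0.8,38.7,-4.3,0,0]'

```text
time: 11.88
tool_pos: [591.1, 7.0, 157.8]
tcp_rot: [3.141, 0.001, 0.643]
contact_force: [-0.0, -2.4, 5.7]
grip_width: 25.1
```

```bash
python3 g.py 69.7 -55.2 0.05 14
```

```text
t 11.88 p [ 69.2 -55.3] F [-1.5  1.9] th 1.803 slip(F) mm 0.37 tang -1.0 fit [56.19 -0.26 56.21] z 157.8 w 25.1
th end 2.512
0.8, 2.6, 1.1, 0, 0, 0.8, 5.3, 2.0, 0, 0, 0.8, 7.9, 3.0, 0, 0, 0.8, 10.5, 4.1, 0, 0, 0.8, 13.0, 5.4, 0, 0, 0.8, 15.4, 6.8, 0, 0, 0.8, 17.8, 8.3, 0, 0, 0.8, 20.1, 9.9, 0, 0, 0.8, 22.3, 11.6, 0, 0, 0.8, 24.4, 13.5, 0, 0, 0.8, 26.5, 15.4, 0, 0, 0.8, 28.4, 17.5, 0, 0, 0.8, 30.2, 19.6, 0, 0, 0.8, 31.9, 21.8, 0, 0
cmd end 101.6 -33.4
```

>>> arm_command --increments '[0.8,2.7,0.9,0,0,0.8,5.3,1.9,0,0,0.8,7.9,3.0,0,0,0.8,10.5,4.1,0,0,0.8,13.0,5.4,0,0,0.8,15.4,6.8,0,0,0.8,17.8,8.3,0,0,0.8,20.1,9.9,0,0,0.8,22.3,11.6,0,0,0.8,24.4,13.5,0,0,0.8,26.5,15.4,0,0,0.8,28.4,17.5,0,0,0.8,30.2,19.6,0,0,0.8,31.9,21.8,0,0]'

```text
time: 13.62
tool_pos: [628.4, 9.6, 157.5]
tcp_rot: [-3.139, 0.003, 0.644]
contact_force: [-6.6, -0.1, 7.8]
grip_width: 25.2
```

```bash
python3 g.py 101.6 -33.4 0.05 16
```

```text
t 13.62 p [100.6 -35. ] F [-5.3 -3.8] th 2.48 slip(F) mm 0.31 tang -6.3 fit [56.09 -0.35 56.09] z 157.5 w 25.2
th end 3.314
0.8, 1.5, 2.4, 0, 0, 0.8, 2.9, 4.8, 0, 0, 0.8, 4.3, 7.2, 0, 0, 0.8, 5.5, 9.8, 0, 0, 0.8, 6.6, 12.3, 0, 0, 0.8, 7.6, 15.0, 0, 0, 0.8, 8.4, 17.7, 0, 0, 0.8, 9.1, 20.4, 0, 0, 0.8, 9.7, 23.1, 0, 0, 0.8, 10.1, 25.9, 0, 0, 0.8, 10.4, 28.7, 0, 0, 0.8, 10.6, 31.5, 0, 0, 0.8, 10.6, 34.3, 0, 0, 0.8, 10.4, 37.1, 0, 0, 0.8, 10.2, 39.9, 0, 0, 0.8, 9.8, 42.6, 0, 0
cmd end 111.4 9.2
```

>>> arm_command --increments '[0.8,1.5,2.4,0,0,0.8,2.9,4.8,0,0,0.8,4.3,7.2,0,0,0.8,5.5,9.8,0,0,0.8,6.6,12.3,0,0,0.8,7.6,15.0,0,0,0.8,8.4,17.7,0,0,0.8,9.1,20.4,0,0,0.8,9.7,23.1,0,0,0.8,10.1,25.9,0,0,0.8,10.4,28.7,0,0,0.8,10.6,31.5,0,0,0.8,10.6,34.3,0,0,0.8,10.4,37.1,0,0,0.8,10.2,39.9,0,0,0.8,9.8,42.6,0,0]'

```text
time: 15.62
tool_pos: [663.2, -18.2, 158.4]
tcp_rot: [-3.141, -0.001, 0.644]
contact_force: [-1.3, -0.5, 10.7]
grip_width: 24.9
```

```bash
python3 g.py 111.4 9.2 0.05 16
```

```text
t 15.62 p [111.7   8.2] F [-1.3 -0.4] th -2.989 slip(F) mm 0.23 tang -0.2 fit [56.08 -0.36 56.09] z 158.4 w 24.9
th end -2.17
0.8, -0.6, 2.7, 0, 0, 0.8, -1.3, 5.5, 0, 0, 0.8, -2.1, 8.1, 0, 0, 0.8, -3.0, 10.8, 0, 0, 0.8, -4.1, 13.4, 0, 0, 0.8, -5.3, 15.9, 0, 0, 0.8, -6.7, 18.4, 0, 0, 0.8, -8.1, 20.8, 0, 0, 0.8, -9.7, 23.1, 0, 0, 0.8, -11.4, 25.3, 0, 0, 0.8, -13.2, 27.5, 0, 0, 0.8, -15.1, 29.5, 0, 0, 0.8, -17.1, 31.5, 0, 0, 0.8, -19.2, 33.4, 0, 0, 0.8, -21.4, 35.1, 0, 0, 0.8, -23.7, 36.7, 0, 0
cmd end 87.7 45.9
```

>>> arm_command --increments '[0.8,-0.6,2.7,-0.2,0,0.8,-1.3,5.5,-0.4,0,0.8,-2.1,8.1,-0.6,0,0.8,-3.0,10.8,-0.8,0,0.8,-4.1,13.4,-1,0,0.8,-5.3,15.9,-1,0,0.8,-6.7,18.4,-1,0,0.8,-8.1,20.8,-1,0,0.8,-9.7,23.1,-1,0,0.8,-11.4,25.3,-1,0,0.8,-13.2,27.5,-1,0,0.8,-15.1,29.5,-1,0,0.8,-17.1,31.5,-1,0,0.8,-19.2,33.4,-1,0,0.8,-21.4,35.1,-1,0,0.8,-23.7,36.7,-1,0]'

```text
time: 17.62
tool_pos: [666.3, -63.0, 158.5]
tcp_rot: [-3.141, 0.0, 0.643]
contact_force: [2.7, 1.6, -2.5]
grip_width: 25.1
```

```bash
python3 g.py 87.7 45.9 0.05 20
```

```text
t 17.62 p [87.3 45.9] F [3.1 0.3] th -2.165 slip(F) mm -0.33 tang -2.4 fit [56.08 -0.35 56.1 ] z 158.5 w 25.1
th end -1.17
0.8, -2.3, 1.6, 0, 0, 0.8, -4.7, 3.0, 0, 0, 0.8, -7.2, 4.3, 0, 0, 0.8, -9.8, 5.4, 0, 0, 0.8, -12.4, 6.5, 0, 0, 0.8, -15.1, 7.4, 0, 0, 0.8, -17.8, 8.1, 0, 0, 0.8, -20.5, 8.7, 0, 0, 0.8, -23.3, 9.2, 0, 0, 0.8, -26.0, 9.6, 0, 0, 0.8, -28.8, 9.8, 0, 0, 0.8, -31.6, 9.8, 0, 0, 0.8, -34.4, 9.8, 0, 0, 0.8, -37.2, 9.6, 0, 0, 0.8, -40.0, 9.2, 0, 0, 0.8, -42.8, 8.7, 0, 0, 0.8, -45.5, 8.1, 0, 0, 0.8, -48.2, 7.3, 0, 0, 0.8, -50.9, 6.4, 0, 0, 0.8, -53.5, 5.4, 0, 0
cmd end 34.2 51.3
```

Very little strain, so I'll do a full-length call.

>>> arm_command --increments '[0.8,-2.3,1.6,0,0,0.8,-4.7,3.0,0,0,0.8,-7.2,4.3,0,0,0.8,-9.8,5.4,0,0,0.8,-12.4,6.5,0,0,0.8,-15.1,7.4,0,0,0.8,-17.8,8.1,0,0,0.8,-20.5,8.7,0,0,0.8,-23.3,9.2,0,0,0.8,-26.0,9.6,0,0,0.8,-28.8,9.8,0,0,0.8,-31.6,9.8,0,0,0.8,-34.4,9.8,0,0,0.8,-37.2,9.6,0,0,0.8,-40.0,9.2,0,0,0.8,-42.8,8.7,0,0,0.8,-45.5,8.1,0,0,0.8,-48.2,7.3,0,0,0.8,-50.9,6.4,0,0,0.8,-53.5,5.4,0,0]'

```text
time: 20.12
tool_pos: [626.6, -99.3, 158.7]
tcp_rot: [3.142, 0.0, 0.643]
contact_force: [2.4, -1.1, -5.0]
grip_width: 25.1
```

```bash
python3 g.py 34.2 51.3 0.05 20
```

```text
t 20.12 p [33.8 51.1] F [1.3 2.3] th -1.163 slip(F) mm -0.27 tang -2.1 fit [56.07 -0.28 56.13] z 158.7 w 25.1
th end -0.17
0.8, -2.6, -1.1, 0, 0, 0.8, -5.1, -2.3, 0, 0, 0.8, -7.5, -3.8, 0, 0, 0.8, -9.9, -5.3, 0, 0, 0.8, -12.1, -6.9, 0, 0, 0.8, -14.3, -8.7, 0, 0, 0.8, -16.4, -10.5, 0, 0, 0.8, -18.4, -12.5, 0, 0, 0.8, -20.3, -14.6, 0, 0, 0.8, -22.1, -16.7, 0, 0, 0.8, -23.8, -19.0, 0, 0, 0.8, -25.4, -21.3, 0, 0, 0.8, -26.9, -23.7, 0, 0, 0.8, -28.2, -26.2, 0, 0, 0.8, -29.4, -28.7, 0, 0, 0.8, -30.5, -31.3, 0, 0, 0.8, -31.4, -33.9, 0, 0, 0.8, -32.2, -36.6, 0, 0, 0.8, -32.9, -39.3, 0, 0, 0.8, -33.5, -42.1, 0, 0
cmd end 0.7 9.2
```

>>> arm_command --increments '[0.8,-2.6,-1.1,0.1,0,0.8,-5.1,-2.3,0.2,0,0.8,-7.5,-3.8,0.3,0,0.8,-9.9,-5.3,0.4,0,0.8,-12.1,-6.9,0.5,0,0.8,-14.3,-8.7,0.5,0,0.8,-16.4,-10.5,0.5,0,0.8,-18.4,-12.5,0.5,0,0.8,-20.3,-14.6,0.5,0,0.8,-22.1,-16.7,0.5,0,0.8,-23.8,-19.0,0.5,0,0.8,-25.4,-21.3,0.5,0,0.8,-26.9,-23.7,0.5,0,0.8,-28.2,-26.2,0.5,0,0.8,-29.4,-28.7,0.5,0,0.8,-30.5,-31.3,0.5,0,0.8,-31.4,-33.9,0.5,0,0.8,-32.2,-36.6,0.5,0,0.8,-32.9,-39.3,0.5,0,0.8,-33.5,-42.1,0.5,0]'

```text
time: 22.62
tool_pos: [574.7, -85.5, 158.2]
tcp_rot: [3.141, -0.0, 0.643]
contact_force: [1.7, -1.0, -0.6]
grip_width: 25.2
```

```bash
python3 g.py 0.7 9.2 0.05 20
```

```text
t 22.62 p [0.5 9. ] F [0.8 1.8] th -0.165 slip(F) mm 0.07 tang -1.9 fit [56.05 -0.27 56.14] z 158.2 w 25.2
th end 0.831
0.8, -0.4, -2.8, 0, 0, 0.8, -0.7, -5.6, 0, 0, 0.8, -0.8, -8.4, 0, 0, 0.8, -0.8, -11.2, 0, 0, 0.8, -0.6, -14.0, 0, 0, 0.8, -0.3, -16.8, 0, 0, 0.8, 0.1, -19.6, 0, 0, 0.8, 0.7, -22.3, 0, 0, 0.8, 1.4, -25.0, 0, 0, 0.8, 2.3, -27.7, 0, 0, 0.8, 3.2, -30.3, 0, 0, 0.8, 4.3, -32.9, 0, 0, 0.8, 5.6, -35.4, 0, 0, 0.8, 6.9, -37.9, 0, 0, 0.8, 8.4, -40.3, 0, 0, 0.8, 10.0, -42.6, 0, 0, 0.8, 11.7, -44.8, 0, 0, 0.8, 13.5, -46.9, 0, 0, 0.8, 15.5, -49.0, 0, 0, 0.8, 17.5, -50.9, 0, 0
cmd end 18.2 -41.7
```

>>> arm_command --increments '[0.8,-0.4,-2.8,0,0,0.8,-0.7,-5.6,0,0,0.8,-0.8,-8.4,0,0,0.8,-0.8,-11.2,0,0,0.8,-0.6,-14.0,0,0,0.8,-0.3,-16.8,0,0,0.8,0.1,-19.6,0,0,0.8,0.7,-22.3,0,0,0.8,1.4,-25.0,0,0,0.8,2.3,-27.7,0,0,0.8,3.2,-30.3,0,0,0.8,4.3,-32.9,0,0,0.8,5.6,-35.4,0,0,0.8,6.9,-37.9,0,0,0.8,8.4,-40.3,0,0,0.8,10.0,-42.6,0,0,0.8,11.7,-44.8,0,0,0.8,13.5,-46.9,0,0,0.8,15.5,-49.0,0,0,0.8,17.5,-50.9,0,0]'

```text
time: 25.12
tool_pos: [558.3, -34.3, 158.2]
tcp_rot: [3.142, 0.0, 0.643]
contact_force: [2.6, -2.1, 0.3]
grip_width: 25.2
```

```bash
python3 g.py 18.2 -41.7 0.05 20
```

```text
t 25.12 p [ 18.1 -41.9] F [0.8 3.3] th 0.832 slip(F) mm 0.5 tang -1.6 fit [56.07 -0.23 56.12] z 158.2 w 25.2
th end 1.831
0.8, 2.1, -1.8, 0, 0, 0.8, 4.4, -3.5, 0, 0, 0.8, 6.6, -5.2, 0, 0, 0.8, 9.0, -6.7, 0, 0, 0.8, 11.5, -8.0, 0, 0, 0.8, 14.0, -9.3, 0, 0, 0.8, 16.5, -10.4, 0, 0, 0.8, 19.1, -11.4, 0, 0, 0.8, 21.8, -12.3, 0, 0, 0.8, 24.5, -13.0, 0, 0, 0.8, 27.3, -13.6, 0, 0, 0.8, 30.0, -14.1, 0, 0, 0.8, 32.8, -14.4, 0, 0, 0.8, 35.6, -14.6, 0, 0, 0.8, 38.4, -14.7, 0, 0, 0.8, 41.2, -14.6, 0, 0, 0.8, 44.0, -14.3, 0, 0, 0.8, 46.8, -13.9, 0, 0, 0.8, 49.6, -13.4, 0, 0, 0.8, 52.3, -12.8, 0, 0
cmd end 70.5 -54.5
```

>>> arm_command --increments '[0.8,2.1,-1.8,0,0,0.8,4.4,-3.5,0,0,0.8,6.6,-5.2,0,0,0.8,9.0,-6.7,0,0,0.8,11.5,-8.0,0,0,0.8,14.0,-9.3,0,0,0.8,16.5,-10.4,0,0,0.8,19.1,-11.4,0,0,0.8,21.8,-12.3,0,0,0.8,24.5,-13.0,0,0,0.8,27.3,-13.6,0,0,0.8,30.0,-14.1,0,0,0.8,32.8,-14.4,0,0,0.8,35.6,-14.6,0,0,0.8,38.4,-14.7,0,0,0.8,41.2,-14.6,0,0,0.8,44.0,-14.3,0,0,0.8,46.8,-13.9,0,0,0.8,49.6,-13.4,0,0,0.8,52.3,-12.8,0,0]'

```text
time: 27.62
tool_pos: [592.5, 7.3, 158.2]
tcp_rot: [-3.142, 0.0, 0.643]
contact_force: [-1.7, -2.2, 0.9]
grip_width: 25.3
```

```bash
python3 g.py 70.5 -54.5 0.05 20
```

```text
t 27.62 p [ 70.5 -54.7] F [-2.7  0.7] th 1.829 slip(F) mm 0.23 tang -2.4 fit [56.07 -0.22 56.12] z 158.2 w 25.3
th end 2.831
0.8, 2.7, 0.8, 0, 0, 0.8, 5.3, 1.8, 0, 0, 0.8, 7.9, 2.8, 0, 0, 0.8, 10.5, 4.0, 0, 0, 0.8, 13.0, 5.3, 0, 0, 0.8, 15.4, 6.7, 0, 0, 0.8, 17.7, 8.3, 0, 0, 0.8, 20.0, 9.9, 0, 0, 0.8, 22.1, 11.7, 0, 0, 0.8, 24.2, 13.6, 0, 0, 0.8, 26.2, 15.6, 0, 0, 0.8, 28.1, 17.7, 0, 0, 0.8, 29.9, 19.8, 0, 0, 0.8, 31.5, 22.1, 0, 0, 0.8, 33.1, 24.4, 0, 0, 0.8, 34.5, 26.8, 0, 0, 0.8, 35.8, 29.3, 0, 0, 0.8, 37.0, 31.9, 0, 0, 0.8, 38.1, 34.5, 0, 0, 0.8, 39.0, 37.1, 0, 0
cmd end 109.5 -17.4
```

>>> arm_command --increments '[0.8,2.7,0.8,0,0,0.8,5.3,1.8,0,0,0.8,7.9,2.8,0,0,0.8,10.5,4.0,0,0,0.8,13.0,5.3,0,0,0.8,15.4,6.7,0,0,0.8,17.7,8.3,0,0,0.8,20.0,9.9,0,0,0.8,22.1,11.7,0,0,0.8,24.2,13.6,0,0,0.8,26.2,15.6,0,0,0.8,28.1,17.7,0,0,0.8,29.9,19.8,0,0,0.8,31.5,22.1,0,0,0.8,33.1,24.4,0,0,0.8,34.5,26.8,0,0,0.8,35.8,29.3,0,0,0.8,37.0,31.9,0,0,0.8,38.1,34.5,0,0,0.8,39.0,37.1,0,0]'

```text
time: 30.12
tool_pos: [643.9, 2.6, 158.2]
tcp_rot: [-3.137, 0.002, 0.644]
contact_force: [-12.9, 6.8, 7.1]
grip_width: 25.2
```

```bash
python3 g.py 109.5 -17.4 0.05 20
```

```text
t 30.12 p [108.8 -20.1] F [ -6.2 -13.1] th 2.781 slip(F) mm 0.2 tang -14.5 fit [56.07 -0.23 56.12] z 158.2 w 25.2
th end 3.831
0.8, 0.8, 2.7, 0, 0, 0.8, 1.4, 5.4, 0, 0, 0.8, 2.0, 8.2, 0, 0, 0.8, 2.3, 11.0, 0, 0, 0.8, 2.6, 13.8, 0, 0, 0.8, 2.7, 16.6, 0, 0, 0.8, 2.7, 19.4, 0, 0, 0.8, 2.5, 22.2, 0, 0, 0.8, 2.2, 24.9, 0, 0, 0.8, 1.7, 27.7, 0, 0, 0.8, 1.1, 30.5, 0, 0, 0.8, 0.4, 33.2, 0, 0, 0.8, -0.5, 35.8, 0, 0, 0.8, -1.5, 38.5, 0, 0, 0.8, -2.6, 41.0, 0, 0, 0.8, -3.9, 43.5, 0, 0, 0.8, -5.3, 46.0, 0, 0, 0.8, -6.8, 48.4, 0, 0, 0.8, -8.4, 50.6, 0, 0, 0.8, -10.1, 52.9, 0, 0
cmd end 99.4 35.5
```

Tangential drag is 14.5 N just before the crest, so I'll ease over it at half pace.

>>> arm_command --increments '[0.8,0.4,1.4,0,0,0.8,0.8,2.7,0,0,0.8,1.1,4.1,0,0,0.8,1.4,5.4,0,0]'

```text
time: 30.62
tool_pos: [649.4, -1.3, 158.6]
tcp_rot: [-3.139, 0.0, 0.644]
contact_force: [-7.3, 4.6, 6.3]
grip_width: 25.1
```

```bash
python3 g.py 110.9 -12 0.05 20
```

```text
t 30.62 p [110.8 -13.7] F [-3.1 -8.1] th 2.9 slip(F) mm 0.18 tang -8.6 fit [56.08 -0.23 56.13] z 158.6 w 25.1
th end 3.93
0.8, 0.6, 2.7, 0, 0, 0.8, 1.0, 5.5, 0, 0, 0.8, 1.2, 8.3, 0, 0, 0.8, 1.3, 11.1, 0, 0, 0.8, 1.3, 13.9, 0, 0, 0.8, 1.1, 16.7, 0, 0, 0.8, 0.8, 19.5, 0, 0, 0.8, 0.3, 22.3, 0, 0, 0.8, -0.3, 25.0, 0, 0, 0.8, -1.0, 27.7, 0, 0, 0.8, -1.9, 30.4, 0, 0, 0.8, -2.9, 33.0, 0, 0, 0.8, -4.0, 35.6, 0, 0, 0.8, -5.3, 38.1, 0, 0, 0.8, -6.6, 40.6, 0, 0, 0.8, -8.1, 42.9, 0, 0, 0.8, -9.7, 45.2, 0, 0, 0.8, -11.5, 47.4, 0, 0, 0.8, -13.3, 49.6, 0, 0, 0.8, -15.2, 51.6, 0, 0
cmd end 95.7 39.6
```

>>> arm_command --increments '[0.8,0.3,1.4,0,0,0.8,0.6,2.7,0,0,0.8,0.8,4.1,0,0,0.8,1.0,5.5,0,0,0.8,1.1,6.9,0,0,0.8,1.2,8.3,0,0,0.8,1.3,11.1,0,0,0.8,1.3,13.9,0,0,0.8,1.1,16.7,0,0,0.8,0.8,19.5,0,0]'

```text
time: 31.88
tool_pos: [663.3, -17.8, 159.0]
tcp_rot: [3.14, -0.001, 0.643]
contact_force: [-1.4, -2.6, 6.7]
grip_width: 25.1
```

```bash
python3 g.py 111.7 7.5 0.05 20
python3 - <<'E'
from h import *
s=cap('side','s3.png')
cv2.imwrite('pics/c4.png',cv2.resize(s[190:320,290:430],None,fx=4,fy=4,interpolation=cv2.INTER_CUBIC))
E
```

```text
t 31.88 p [112.    7.9] F [-2.7  1.3] th -2.998 slip(F) mm 0.42 tang 1.7 fit [56.08 -0.22 56.13] z 159.0 w 25.1
th end -2.004
0.8, -0.5, 2.8, 0, 0, 0.8, -1.1, 5.5, 0, 0, 0.8, -1.8, 8.2, 0, 0, 0.8, -2.7, 10.9, 0, 0, 0.8, -3.7, 13.5, 0, 0, 0.8, -4.8, 16.1, 0, 0, 0.8, -6.0, 18.6, 0, 0, 0.8, -7.4, 21.0, 0, 0, 0.8, -8.9, 23.4, 0, 0, 0.8, -10.5, 25.7, 0, 0, 0.8, -12.3, 27.9, 0, 0, 0.8, -14.1, 30.0, 0, 0, 0.8, -16.0, 32.1, 0, 0, 0.8, -18.1, 34.0, 0, 0, 0.8, -20.2, 35.8, 0, 0, 0.8, -22.4, 37.5, 0, 0, 0.8, -24.7, 39.1, 0, 0, 0.8, -27.1, 40.6, 0, 0, 0.8, -29.6, 42.0, 0, 0, 0.8, -32.1, 43.2, 0, 0
cmd end 79.6 50.7
```

View pics/c4.png

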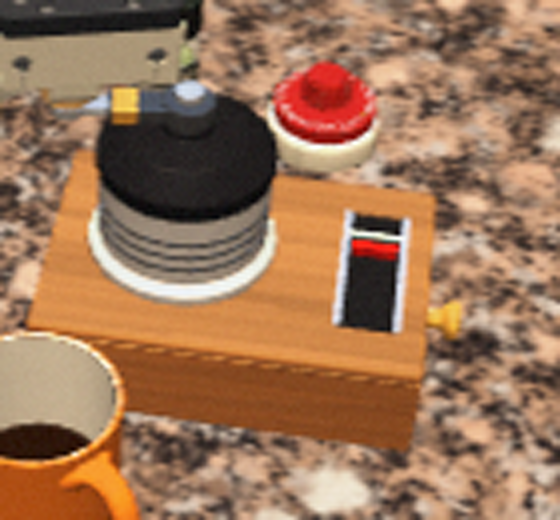

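Side view: marker at crop (374,247), just short of the white line at (378,237); the drawer is still home and the crank arm points to the rear.

```bash
cat > m.py <<'E'
from h import *
c,s=np.cos(.345),np.sin(.345);R=np.array([[c,-s],[s,c]]);m=np.array([580.9,-51.])
def meas(f):
    im=cv2.imread('pics/'+f)
    u0,v0=368,228
    r=im[v0:278,u0:400].astype(int);red=(r[...,2]>130)&(r[...,1]<90)&(r[...,0]<90)
    wh=(r.min(2)>150)
    y,x=np.nonzero(red);y=y+v0;x=x+u0
    P=R.T@(onz('side',(x.mean(),y.mean()),63.5)[:2]-m)
    print(f,'red n',len(x),x.mean(),y.mean(),'loc',P.round(1))
meas('s0.png');meas('s3.png')
for uv in((290+375/4,180+275/4),(290+378/4,190+237/4)):print('line',(R.T@(onz('side',uv,58)[:2]-m)).round(1))
E
python3 m.py
```

```text
s0.png red n 41 382.0243902439024 265.2926829268293 loc [-63.   28.2]
s3.png red n 43 383.3255813953488 251.8139534883721 loc [-62.6  -9.7]
line [-62.9 -24.5]
line [-64.5 -23.4]
```

Marker scale and the crest position agree: the crank started at about −0.43, so the target is about 0.4 rad past the starting direction.

>>> arm_command --increments '[0.8,-0.5,2.8,-0.2,0,0.8,-1.1,5.5,-0.4,0,0.8,-1.8,8.2,-0.6,0,0.8,-2.7,10.9,-0.6,0,0.8,-3.7,13.5,-0.6,0,0.8,-4.8,16.1,-0.6,0,0.8,-6.0,18.6,-0.6,0,0.8,-7.4,21.0,-0.6,0,0.8,-8.9,23.4,-0.6,0,0.8,-10.5,25.7,-0.6,0,0.8,-12.3,27.9,-0.6,0,0.8,-14.1,30.0,-0.6,0,0.8,-16.0,32.1,-0.6,0,0.8,-18.1,34.0,-0.6,0,0.8,-20.2,35.8,-0.6,0,0.8,-22.4,37.5,-0.6,0,0.8,-24.7,39.1,-0.6,0,0.8,-27.1,40.6,-0.6,0,0.8,-29.6,42.0,-0.6,0,0.8,-32.1,43.2,-0.6,0]'

```text
time: 34.42
tool_pos: [662.7, -71.8, 158.6]
tcp_rot: [-3.142, 0.0, 0.643]
contact_force: [2.1, 1.0, -4.2]
grip_width: 25.3
```

```bash
python3 g.py 79.6 50.7 0.05 20
```

```text
t 34.42 p [79.2 50.7] F [2.3 0.5] th -1.997 slip(F) mm -0.23 tang -1.9 fit [56.08 -0.23 56.13] z 158.6 w 25.3
th end -1.003
0.8, -2.6, 1.1, 0, 0, 0.8, -5.2, 2.1, 0, 0, 0.8, -7.9, 3.0, 0, 0, 0.8, -10.6, 3.7, 0, 0, 0.8, -13.3, 4.3, 0, 0, 0.8, -16.1, 4.7, 0, 0, 0.8, -18.9, 5.0, 0, 0, 0.8, -21.7, 5.2, 0, 0, 0.8, -24.5, 5.2, 0, 0, 0.8, -27.3, 5.1, 0, 0, 0.8, -30.1, 4.8, 0, 0, 0.8, -32.9, 4.4, 0, 0, 0.8, -35.6, 3.9, 0, 0, 0.8, -38.3, 3.2, 0, 0, 0.8, -41.0, 2.4, 0, 0, 0.8, -43.7, 1.5, 0, 0, 0.8, -46.3, 0.4, 0, 0, 0.8, -48.8, -0.8, 0, 0, 0.8, -51.3, -2.1, 0, 0, 0.8, -53.7, -3.6, 0, 0
cmd end 25.9 47.1
```

>>> arm_command --increments '[0.8,-2.6,1.1,0.1,0,0.8,-5.2,2.1,0.2,0,0.8,-7.9,3.0,0.3,0,0.8,-10.6,3.7,0.4,0,0.8,-13.3,4.3,0.4,0,0.8,-16.1,4.7,0.4,0,0.8,-18.9,5.0,0.4,0,0.8,-21.7,5.2,0.4,0,0.8,-24.5,5.2,0.4,0,0.8,-27.3,5.1,0.4,0,0.8,-30.1,4.8,0.4,0,0.8,-32.9,4.4,0.4,0,0.8,-35.6,3.9,0.4,0,0.8,-38.3,3.2,0.4,0,0.8,-41.0,2.4,0.4,0,0.8,-43.7,1.5,0.4,0,0.8,-46.3,0.4,0.4,0,0.8,-48.8,-0.8,0.4,0,0.8,-51.3,-2.1,0.4,0,0.8,-53.7,-3.6,0.4,0]'

```text
time: 36.92
tool_pos: [617.5, -100.9, 158.4]
tcp_rot: [3.141, 0.0, 0.643]
contact_force: [2.0, -0.6, -3.0]
grip_width: 25.3
```

```bash
python3 g.py 25.9 47.1 0.05 20
```

```text
t 36.92 p [25.6 46.9] F [1.2 1.7] th -0.997 slip(F) mm -0.13 tang -2.0 fit [56.07 -0.2  56.14] z 158.4 w 25.3
th end -0.003
0.8, -2.3, -1.5, 0, 0, 0.8, -4.6, -3.2, 0, 0, 0.8, -6.8, -5.0, 0, 0, 0.8, -8.8, -6.9, 0, 0, 0.8, -10.8, -8.9, 0, 0, 0.8, -12.7, -11.0, 0, 0, 0.8, -14.4, -13.2, 0, 0, 0.8, -16.1, -15.5, 0, 0, 0.8, -17.6, -17.8, 0, 0, 0.8, -19.0, -20.2, 0, 0, 0.8, -20.3, -22.7, 0, 0, 0.8, -21.5, -25.3, 0, 0, 0.8, -22.5, -27.9, 0, 0, 0.8, -23.4, -30.6, 0, 0, 0.8, -24.2, -33.2, 0, 0, 0.8, -24.8, -36.0, 0, 0, 0.8, -25.3, -38.7, 0, 0, 0.8, -25.7, -41.5, 0, 0, 0.8, -25.9, -44.3, 0, 0, 0.8, -26.0, -47.1, 0, 0
cmd end -0.1 -0.0
```

>>> arm_command --increments '[0.8,-2.3,-1.5,0,0,0.8,-4.6,-3.2,0,0,0.8,-6.8,-5.0,0,0,0.8,-8.8,-6.9,0,0,0.8,-10.8,-8.9,0,0,0.8,-12.7,-11.0,0,0,0.8,-14.4,-13.2,0,0,0.8,-16.1,-15.5,0,0,0.8,-17.6,-17.8,0,0,0.8,-19.0,-20.2,0,0,0.8,-20.3,-22.7,0,0,0.8,-21.5,-25.3,0,0,0.8,-22.5,-27.9,0,0,0.8,-23.4,-30.6,0,0,0.8,-24.2,-33.2,0,0,0.8,-24.8,-36.0,0,0,0.8,-25.3,-38.7,0,0,0.8,-25.7,-41.5,0,0,0.8,-25.9,-44.3,0,0,0.8,-26.0,-47.1,0,0]'

```text
time: 39.42
tool_pos: [568.5, -78.7, 158.4]
tcp_rot: [3.141, 0.0, 0.643]
contact_force: [1.6, -2.0, -1.9]
grip_width: 25.3
```

```bash
python3 g.py -0.1 0 0.05 8
python3 - <<'E'
from h import *
s=cap('side','s4.png')
cv2.imwrite('pics/c5.png',cv2.resize(s[220:290,360:430],None,fx=8,fy=8,interpolation=cv2.INTER_CUBIC))
import m; m.meas('s4.png')
E
```

```text
t 39.42 p [-0.3 -0.3] F [0.1 2.5] th 0.001 slip(F) mm 0.01 tang -2.5 fit [56.05 -0.2  56.15] z 158.4 w 25.3
th end 0.396
0.8, 0.1, -2.8, 0, 0, 0.8, 0.3, -5.6, 0, 0, 0.8, 0.6, -8.4, 0, 0, 0.8, 1.1, -11.2, 0, 0, 0.8, 1.7, -13.9, 0, 0, 0.8, 2.5, -16.6, 0, 0, 0.8, 3.3, -19.3, 0, 0, 0.8, 4.4, -21.9, 0, 0
cmd end 4.3 -21.9
s0.png red n 41 382.0243902439024 265.2926829268293 loc [-63.   28.2]
s3.png red n 43 383.3255813953488 251.8139534883721 loc [-62.6  -9.7]
line [-62.9 -24.5]
line [-64.5 -23.4]
s4.png red n 41 383.6341463414634 248.29268292682926 loc [-62.4 -19.9]
```

View pics/c5.png

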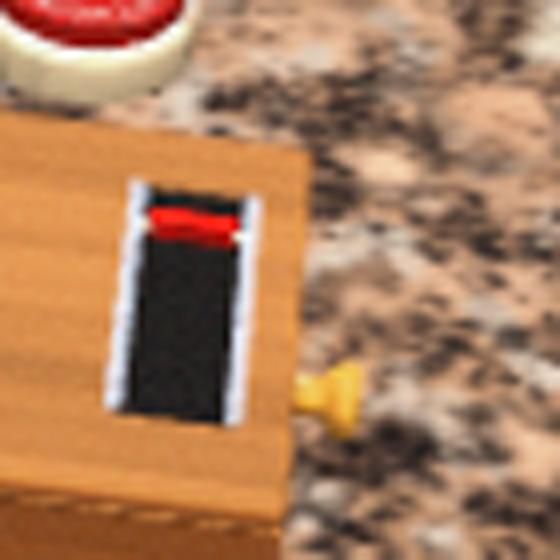

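The marker now nearly covers the line (crop (190,225), white tips still showing at its lower half). Every estimate leaves 1.5–2 mm, i.e. about 0.4 rad, to go.

>>> arm_command --increments '[0.8,0.1,-2.8,0,0,0.8,0.3,-5.6,0,0,0.8,0.6,-8.4,0,0,0.8,1.1,-11.2,0,0,0.8,1.7,-13.9,0,0,0.8,2.5,-16.6,0,0,0.8,3.3,-19.3,0,0,0.8,4.4,-21.9,0,0,0.8,4.4,-21.9,0,0]'

```text
time: 40.6
tool_pos: [558.9, -58.2, 158.4]
tcp_rot: [-3.141, 0.0, 0.643]
contact_force: [1.5, -0.4, -2.5]
grip_width: 25.0
```

```bash
python3 g.py
python3 - <<'E'
from h import *
s=cap('side','s5.png')
cv2.imwrite('pics/c6.png',cv2.resize(s[220:290,360:430],None,fx=8,fy=8,interpolation=cv2.INTER_CUBIC))
import m; m.meas('s5.png')
E
```

```text
t 40.6 p [  4.3 -22.4] F [0.9 1.2] th 0.405 slip(F) mm 0.22 tang -0.7 fit [56.05 -0.2  56.15] z 158.4 w 25.0
s0.png red n 41 382.0243902439024 265.2926829268293 loc [-63.   28.2]
s3.png red n 43 383.3255813953488 251.8139534883721 loc [-62.6  -9.7]
line [-62.9 -24.5]
line [-64.5 -23.4]
s5.png red n 39 383.61538461538464 247.12820512820514 loc [-62.1 -23.3]
```

View pics/c6.png

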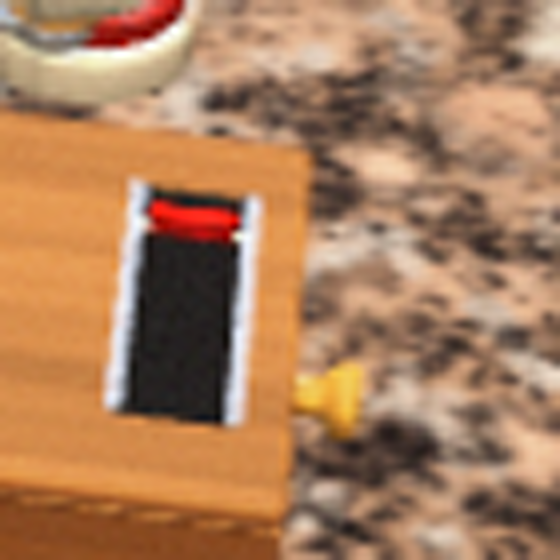

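The marker has reached y = −23.3 against −24 for the line, with the tips flush. I'll let go, lift, and swing clear for a top check.

>>> arm_command --increments '[0.4,0,0,0,0,0.4,0,0,0,0,0.4,0,0,0,0,0.4,0,0,-20,0,0.4,0,0,-50,0,0.4,0,0,-80,0,0.4,-40,10,-100,0,0.4,-70,50,-100,0,0.4,-90,100,-100,0,0.4,-100,150,-100,0,0.4,-120,200,-100,0,0.4,-130,240,-100,0,0.4,-130,240,-100,0,0.4,-130,240,-100,0]'

```text
time: 42.4
tool_pos: [598.7, -328.1, 258.1]
tcp_rot: [-3.14, 0.0, 0.643]
contact_force: [0.2, 0.6, 0.7]
grip_width: 55.3
```

Run:
```python
from h import *
t=cap('top','t2.png');s=cap('side','s6.png')
cv2.imwrite('pics/c7.png',np.hstack([cv2.resize(t[195:335,290:440],None,fx=3,fy=3,interpolation=cv2.INTER_CUBIC)[:390],cv2.resize(s[190:320,300:410],None,fx=3,fy=3,interpolation=cv2.INTER_CUBIC)]))
import m; m.meas('s6.png')
o=sensors.get_obs();print(o['time'],o['tool_pos'],o['contact_force'])
# top: red marker & white line centroid
r=t[270:305,330:385].astype(int)
red=(r[...,2]>130)&(r[...,1]<90)&(r[...,0]<90)
y,x=np.nonzero(red);print(len(x),x.mean()+330,y.mean()+270,m.R.T@(onz('top',(x.mean()+330,y.mean()+270),65)[:2]-m.m))
```

```text
s0.png red n 41 382.0243902439024 265.2926829268293 loc [-63.   28.2]
s3.png red n 43 383.3255813953488 251.8139534883721 loc [-62.6  -9.7]
line [-62.9 -24.5]
line [-64.5 -23.4]
s6.png red n 40 383.55 247.075 loc [-62.  -23.4]
42.5 [ 598.90791116 -327.40104872  258.88360848] [-0.35321735  0.03838732 -0.69125784]
34 369.1764705882353 284.38235294117646 [-62.74183325 -24.89536306]
```

View pics/c7.png

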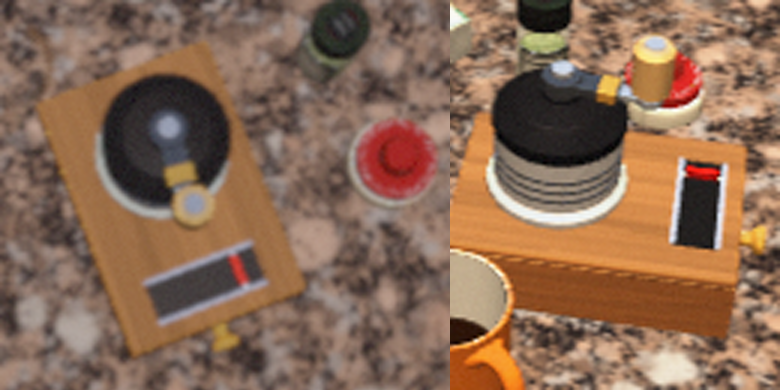

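The marker sits on the line (top view y = −24.9 against −25.9 for the line), the drawer is home, and the timer, jar and mug look unmoved. Handing in.

```bash
python3 -c "
from plant import ticket; print(ticket.close_job())"
```

```text
the job is handed in; nothing more can be done
None
```

I pushed the drawer home and turned the crank about 13 rad clockwise, through both stiff spots. I let go with the red marker on the white line, then handed the job in at about 42.5 s. The hand-in reported no verdict.

- **Drawer:** I pushed it by its brass knob until it stopped hard at about 14 N. The last pictures show it still flush.
- **Marker:** it ended within about 1 mm of the line in both views. The top view gave y = −24.9 mm for the marker against −25.9 mm for the line. The side view gave −23.4 mm against about −24 mm.
- **Crank start:** the marker scale and the stiff spot both showed the crank began at about −0.4 rad, so I turned it 12.97 rad rather than 12.57.
- **Arm strain:** the readings at the end of each move put the lengthways give at 0.5 mm or less, against the 3 mm limit. I have no readings within the moves.
- **Stiff spots:** the highest drag read was 14.5 N, just before the second one. That is more than the 10 N the description implies, so I took that crest at half pace. The readings showed no springing back or racing, but crank speed was not measured.
- **Bystanders:** the timer, jar and mug look unmoved by eye. I did not re-measure any of them, and the garlic was not in the last crop.
- **Robot:** the gripper was well clear at hand-in, with the force reading near zero.

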